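# Make up the heat-sink kit and the soldering kit

## Robot

A 7-joint arm with a two-finger parallel gripper is mounted at the origin on a cart in front of the work surface, level with it; the furniture and walls round the work are solid. World frame = base frame: x ahead of the robot, y to its left, z up, the work surface at z = 0. Lengths are in mm, angles in rad, forces in N, time in s.
With the tool pointing down it reaches from about 425 to 825 mm from the base axis. Payload 3.6 kg.
Tool frame: the origin (TCP) lies at the very end of the fingers, on their centre line; the grasp point (between the pads) lies 19 mm behind it (arm.grip_point_offset is the distance from the TCP to the grasp point, in mm); z points along the fingers, y is the line along which they close (so a half turn about z gives the same grasp; the last joint's range is limited). The gripper opens to 85 mm and grips with 20 to 120 N. Pads are 22 mm wide; open, the fingers measure 114 mm over their backs; the gripper's body (76 mm by 85 mm) begins 54 mm behind the grasp point. The pads swing forward as they close: fully open they stand 13 mm farther back than shut.
Start: joints at [1.117, 0.615, -0.013, 1.423, 0.008, 1.103, -0.04], TCP at [269.673, -591.388, 231.297] pointing down, gripper open.
Joint ranges: [-3.12, 3.12], [-0.3, 2.06], [-1.34, 1.32], [0.26, 2.42], [-1.36, 4.5], [0.01, 1.98], [-2.84, 2.84]. Speed limits (rad/s): [2.79, 2.79, 3.14, 3.14, 3.14, 3.14, 3.14].

## Interface

Orientations are given as a rotation vector (axis times angle).
In Python, from plant import arm gives the robot as it stands.
- The arm moves only by the shell command python3 -m creep 'ROWS' [FORCE]. ROWS is JSON, a list of rows, each a list of 5 numbers: the shift along the tool's x, y, z in cm, then the turn about the tool's z in degrees, then the gripper command: -1 is shut, 1 is fully open, values between are in proportion. A call has 1 to 12 rows; each row is the pose to reach, as a shift and turn from the pose commanded when the call began, along the tool's axes at that moment; what a row does not reach only later rows make up. A row lasts 1/12 s, in which the tool goes at most 41.7 mm and 7.16 degrees, less where a joint would pass 70% of its speed; a pose out of reach is approached as far as the arm can. A call with a gripper value outside its range is refused whole. The fingers move at their own pace and stop on an object; FORCE is the grip in N (left out, the last holds). Time passes only in rows, so rows that repeat a pose let the fingers close. It gives the time, the measured TCP pose, the force, the opening and the grip force at its end, in the units of the state.
- arm.sense(): the state, without advancing time (a new reading comes with each control period).
- arm.get_image(name): name is "scene" or "side" or "wrist"; returns the picture (480x640x3 uint8, red, green, blue); there is no depth.
- arm.camera_model(name): a dict with "vfov" (degrees; the focal length in pixels is half the picture's height over the tangent of half this angle, whatever the lens; pixels are square), "cx", "cy" (the principal point, pixels), "k1" (the pictures are not rectified: a ray, as slopes to the right and down, at radius r is drawn at 1 + k1 r^2 times it, then the intrinsics apply), "origin" and "rotation" of the camera in the world. Camera axes: x right, y down, z forward; pixel columns grow to the right and rows downward; lengths in mm; the calibration is good to about 2 mm. A picture is of the moment at which its call begins: read the wrist's pose just before it. camera_model takes no time and is no camera call; for the wrist camera it gives the pose at the moment of the call.
- arm.sign_off(): hands the job in; it is judged then, once.
The state is a dict: "clock": time; "joint_pos": joint angles; "qd": joint speeds; "tau": joint torques, N m; "eef_pos": TCP position; "tcp_rot": TCP orientation; "force": force on the tool from outside, world axes, zero at the start; "wrist_torque": the same for the moment, N m; "grip_width": finger opening in mm; "gripper_force": force on a finger pad.
Only numpy, scipy, OpenCV 4.12 (cv2) and the standard library are available. Lean on these libraries where they do the work, as an engineer would, in place of code of your own. Each camera call takes 0.05 s, during which the arm holds its last target. There are 200 camera calls.

## Task

Make up two kits from the stock on the bench. First fill the three-pocket tray with the roll of tape (large round pocket), the heat sink (square pocket) and the dropper bottle (small round pocket); only when that kit is complete, fill the two-pocket tray with the reel of solder (large pocket) and the flux bottle (small pocket). Everything must sit upright and flat on the floor of its own pocket, and the loose dark module and black connector housing stay where they are.

Things in the scene. Friction and masses are not known exactly. Their poses are not given: they have to be found in the camera images.
- tape_mid (a point): Roll of amber tape lying flat: ring 51 mm across, 19 mm high. Point: its centre, half-way up (9.5 mm above its underside); z is the roll's axis, up.
- sink_mid (a point): Grey finned heat sink, 40 x 40 mm, 20 mm high, fins up. Point: its centre, half-way up (10 mm above its underside); x and y are parallel to its sides, z up.
- dropper_mid (a point): Small white dropper bottle, upright: round body 24 mm across and 34 mm high, narrow nozzle above it to 50 mm. Point: on its axis, half-way up the body (17 mm above its underside); z up.
- spool_mid (a point): Reel of solder wire standing on its flange: 60 mm across, 43 mm high. Point: on its axis, half-way up (21.5 mm above its underside); z up. (All the stock lies at the robot's right, both trays at its left; between stands an oscilloscope 250 mm high, about x 300 to 600, y -220 to +170 mm. A shelf edge at x = 705 mm, 430 to 480 mm high, runs along the back: carry things across nearer the robot, over the oscilloscope's front.)
- flux_mid (a point): Flux bottle, upright: tan body about 30 mm across and 48 mm high, white needle cap above it to 82 mm. Point: within 2 mm of its axis, half-way up the body (24 mm above its underside); z up.
- tray_three: Grey plastic kit tray with three pockets, fixed to the bench: a flat plate 84 mm (x) by 200 mm (y), 10 mm high, pockets sunk 6 mm into it (pocket floors 4 mm above the underside). Origin: centre of the underside; its y axis runs along the tray, z up. Pockets, all at x = 0: large round, 71 mm across, at y = -58.5 mm (for the tape roll); square, 60 x 60 mm, at y = +12.5 mm (for the heat sink); small round, 44 mm across, at y = +70.5 mm (for the dropper bottle).
- tray_two: Grey plastic kit tray with two round pockets, fixed to the bench: a flat plate 92 mm (x) by 150 mm (y), 10 mm high, pockets sunk 6 mm into it (pocket floors 4 mm above the underside). Origin: centre of the underside; its y axis runs along the tray, z up. Pockets, both at x = 0: large, 80 mm across, at y = -29 mm (for the solder reel); small, 50 mm across, at y = +42 mm (for the flux bottle).
- module_mid (a point): Small dark electronic module, base 35 x 55 mm, 32 mm high overall, not part of any kit and to be left where it lies. Point: its centre, 12 mm above its underside.
- housing_mid (a point): Small black connector housing, 18 x 30 x 11 mm, not part of any kit and to be left where it lies. Point: its centre, half-way up.

How it is judged:
By the outcome, as a careful person would: the job done as asked, in the order asked, and still so for the second after the job is handed in, with the robot touching nothing.
It also fails if it takes over 147 s, if anything falls off the work surface, if the arm or the gripper's body presses on something with over 40 N, if the wrist force passes 120 N, or if a joint passes its speed limit or range.

## Working session

There is one attempt and no reset: what is moved stays moved. The work goes in short steps, Python scripts to look and compute and a shell command to move; the robot and the scene stay as the last step left them, time stands still between calls to the robot, and variables do not carry over. Pictures are saved under pics/ and viewed, at most 14 in all, crops included, and the job is handed in when it is done.

```bash
ls; mkdir -p pics
cat > h.py <<'E'
import numpy as np, cv2
from scipy.spatial.transform import Rotation as R
from plant import arm
def snap(n,f):
    m=arm.camera_model(n); im=arm.get_image(n)
    cv2.imwrite(f'pics/{f}.png',im[:,:,::-1]); return m
def ray(m,u,v):
    f=240/np.tan(np.radians(m['vfov'])/2); K=np.array([[f,0,m['cx']],[0,f,m['cy']],[0,0,1]])
    p=cv2.undistortPoints(np.array([[[u,v]]],float),K,np.array([m['k1'],0,0,0]))[0,0]
    return np.array(m['origin'],float),np.array(m['rotation']).reshape(3,3)@np.array([p[0],p[1],1])
def onz(m,u,v,z):
    o,d=ray(m,u,v); return o+d*(z-o[2])/d[2]
def proj(m,P):
    f=240/np.tan(np.radians(m['vfov'])/2)
    c=np.array(m['rotation']).reshape(3,3).T@(np.array(P,float)-m['origin']); s=c[:2]/c[2]; s=s*(1+m['k1']*(s@s))
    return s*f+[m['cx'],m['cy']]
def delta(P,yaw=None):
    "shift in tool axes (cm) from measured TCP to world P"
    s=arm.sense(); T=R.from_rotvec(s['tcp_rot'])
    return (T.inv().apply(np.array(P)-s['eef_pos'])/10).round(2)
E
python3 - <<'E'
from h import *
for n in('scene','side','wrist'):
    m=snap(n,n+'0'); print(n,m)
s=arm.sense(); print(s); print(R.from_rotvec(s['tcp_rot']).as_matrix().round(3))
E
```

```text
pics
scene {'vfov': 45.12684973338886, 'cx': 314.5564734717063, 'cy': 245.65942476050424, 'k1': 0.016785241351878217, 'origin': array([-603.65707892, -660.94728453,  702.07153017]), 'rotation': array([-1.84770093,  1.0181474 , -0.61631814])}
side {'vfov': 52.15249225413308, 'cx': 318.8171085075503, 'cy': 233.9842375273758, 'k1': 0.042370290297864016, 'origin': array([  687.73294579, -1035.73661671,   879.8492564 ]), 'rotation': array([-2.2081095 , -0.19401336,  0.12397314])}
wrist {'vfov': 59.58155862770253, 'cx': 323.1438828028722, 'cy': 235.32883746353332, 'k1': -0.08496845735198497, 'origin': array([ 338.20687908, -559.0676922 ,  375.18061741]), 'rotation': array([ 2.42082887, -1.55678017, -0.24049285])}
{'clock': 0.15, 'joint_pos': array([ 1.11648942,  0.61568118, -0.01261249,  1.42450711,  0.00807669,
        1.10340991, -0.04041236]), 'qd': array([ 0.0004938 , -0.00182924,  0.00096671, -0.00232757,  0.00022601,
        0.00057136,  0.00114235]), 'tau': array([ 6.42696396e-04, -4.69658160e+01,  2.59212926e-01, -1.71249533e+01,
        9.92861926e-03,  7.08282954e-03,  2.72331926e-05]), 'eef_pos': array([ 269.44835856, -590.88857279,  230.42244237]), 'tcp_rot': array([-3.06811398e+00, -6.66536581e-01,  6.49776993e-04]), 'force': array([-0.96377775,  1.05674349, -0.34510891]), 'wrist_torque': array([-0.00728586, -0.00517966,  0.0367893 ]), 'gripper_force': 0.0, 'grip_width': 85.28398801100619}
[[ 0.91   0.415 -0.001]
 [ 0.415 -0.91   0.002]
 [ 0.    -0.002 -1.   ]]
```

```bash
sed -i "s/np.array(m\['rotation'\]).reshape(3,3)/R.from_rotvec(m['rotation']).as_matrix()/" h.py; grep -c as_matrix h.py
```

```text
2
```

View pics/scene0.png

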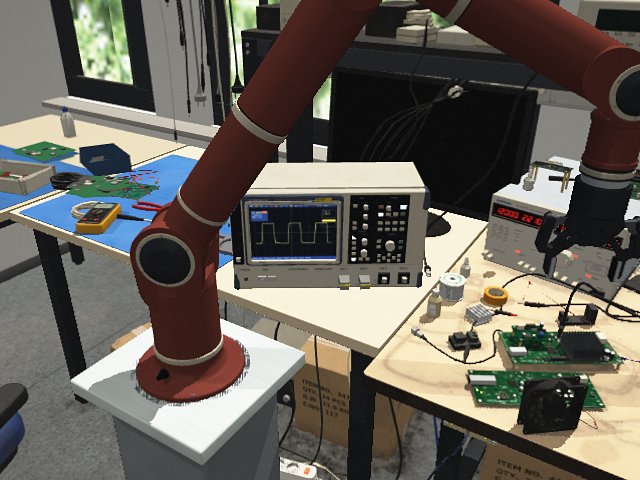

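View pics/side0.png

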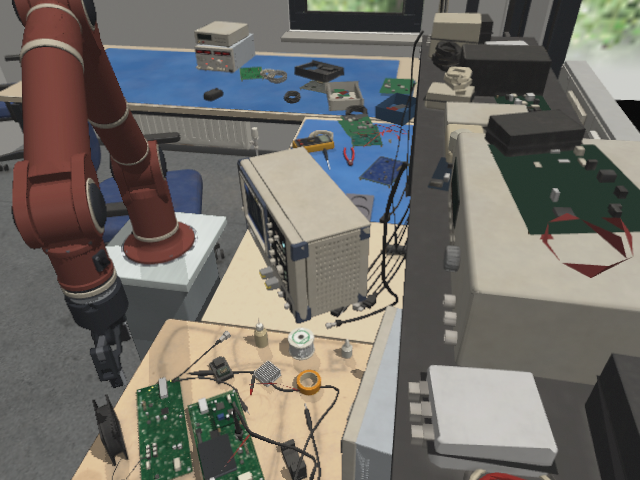

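View pics/wrist0.png

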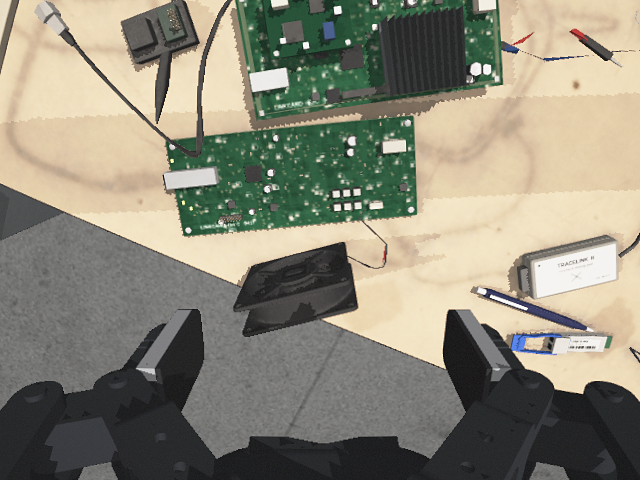

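Run:
```python
from h import *
S=arm.camera_model('side');C=arm.camera_model('scene')
for n,z,a,b in [('flux',24,(261,338),(434,307)),('spool',21.5,(301,344),(452,287)),('drop',17,(346,351),(465,269)),('tape',9.5,(308,382),(494,296)),('sink',10,(266,373),(479,315)),('module',12,(220,370),(464,341))]:
    print(n,onz(S,*a,z).round(),onz(C,*b,z).round())
print(delta([470,-400,330]))
m=arm.camera_model('wrist'); T=R.from_rotvec(arm.sense()['tcp_rot'])
print('cam in tool',T.inv().apply(m['origin']-arm.sense()['eef_pos']), T.inv().apply(R.from_rotvec(m['rotation']).apply([0,0,1])))
```

```text
flux [ 404. -324.   24.] [ 394. -327.   24.]
spool [ 497. -324.   22.] [ 495. -329.   22.]
drop [ 599. -323.   17.] [ 597. -324.   17.]
tape [ 530. -412.   10.] [ 527. -416.   10.]
sink [ 437. -405.   10.] [ 436. -412.   10.]
module [ 337. -415.   12.] [ 330. -416.   12.]
[26.17 -9.07 -9.94]
cam in tool [  75.76401303   -0.64914337 -144.91041907] [-2.98428505e-01 -5.77568233e-05  9.54431990e-01]
```

```bash
python3 -m creep '[[0,0,-5,0,1],[4,-2,-8,6,1],[8,-4,-10,12,1],[12,-5,-10,18,1],[16,-7,-10,24.5,1],[20,-8,-10,24.5,1],[24,-10,-10,24.5,1],[28.3,-11.4,-10,24.5,1],[28.3,-11.4,-10,24.5,1],[28.3,-11.4,-10,24.5,1],[28.3,-11.4,-10,24.5,1]]'
python3 - <<'E'
from h import *
m=snap('wrist','w1'); s=arm.sense(); print(s['eef_pos'],s['joint_pos'].round(2),R.from_rotvec(s['tcp_rot']).as_matrix().round(3))
import pickle; pickle.dump(m,open('w1.pkl','wb'))
E
```

```text
clock: 1.07
eef_pos: [481.6, -367.7, 330.7]
tcp_rot: [-3.14, -0.009, 0.001]
force: [-1.5, -0.9, 1.2]
grip_width: 85.7
gripper_force: 0.0
[ 479.68262075 -370.10098449  330.8526375 ] [ 0.59  0.47  0.05  1.4  -0.02  1.27 -0.93] [[ 1.     0.001 -0.002]
 [ 0.001 -1.    -0.   ]
 [-0.002  0.    -1.   ]]
```

View pics/w1.png

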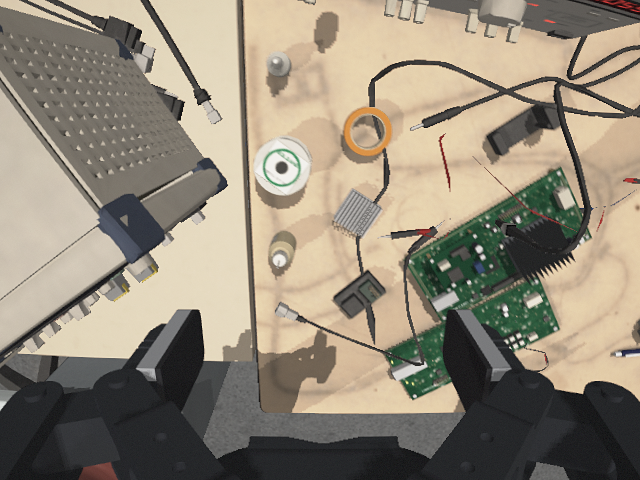

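Run:
```python
import cv2
i=cv2.imread('pics/w1.png')[40:280,230:430]; cv2.imwrite('pics/w1c.png',cv2.resize(i,None,fx=2.5,fy=2.5,interpolation=cv2.INTER_CUBIC))
```

```text
(no output)
```

View pics/w1c.png

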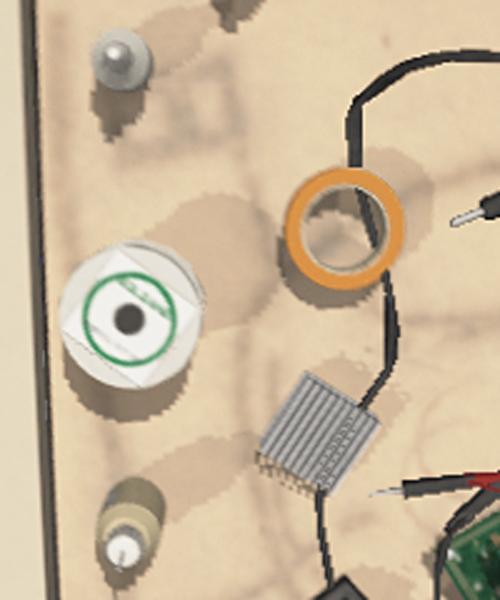

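Run:
```python
from h import *
import pickle; m=pickle.load(open('w1.pkl','rb'))
g=lambda x,y,z: onz(m,230+x/2.5,40+y/2.5,z).round(1)
for n,x,y,z in [('tape',345,228,19),('spool',130,316,43),('drop',123,58,34),('tip',117,53,50),('fluxtip',121,550,82),('fluxsh',128,527,48),('sink',320,432,20)]: print(n,g(x,y,z))
c=[g(*p,20) for p in [(307,372),(382,425),(328,494),(258,448)]]; print(c)
for a,b in((0,1),(3,2),(0,3),(1,2)): d=c[b]-c[a]; print(np.linalg.norm(d),np.degrees(np.arctan2(d[1],d[0])))
p=onz(m,255,380,0),onz(m,240,0,0); print('edge',p, 'supply',onz(m,340,0,0),onz(m,420,22,20))
```

```text
tape [ 530.8 -414.4   19. ]
spool [ 496.  -324.4   43. ]
drop [ 597.6 -322.7   34. ]
tip [ 598. -322.   50.]
fluxtip [ 407.8 -322.5   82. ]
fluxsh [ 405.5 -322.    48. ]
sink [ 441.3 -406.2   20. ]
[array([ 468.5, -399.7,   20. ]), array([ 444.7, -433.9,   20. ]), array([ 412.1, -410.7,   20. ]), array([ 433.7, -378.5,   20. ])]
41.66629333166078 -124.83430512045734
38.77370242832116 -123.8540035006881
40.748987717488156 148.65041913475702
40.01249804748508 144.56219853832062
edge (array([ 202.77964913, -276.27617065,    0.        ]), array([ 664.21598245, -279.41911971,    0.        ])) supply [ 6.63952861e+02 -3.83342753e+02  5.68434189e-14] [ 640.15171861 -463.51921964   20.        ]
```

```bash
python3 -m creep '[[2.5,2.2,3,0,1],[5.1,4.4,6,0,1],[5.1,4.4,10,0,1],[5.1,4.4,14,0,1],[5.1,4.4,18,0,1],[5.1,4.4,22,0,1],[5.1,4.4,26,0,1],[5.1,4.4,29,0,1],[5.1,4.4,29,0,1],[5.1,4.4,29,0,1]]' 40
python3 - <<'E'
from h import *
print(delta([531,-414,6])); m=snap('wrist','w2');
E
```

```text
clock: 1.95
eef_pos: [528.3, -415.6, 39.9]
tcp_rot: [-3.14, 0.004, 0.007]
force: [0.4, 0.6, 0.6]
grip_width: 85.7
gripper_force: 0.0
[ 0.28 -0.16  3.39]
```

View pics/w2.png

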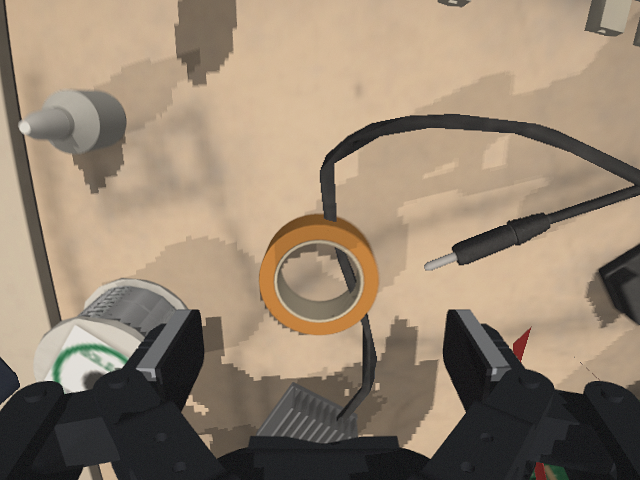

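```bash
python3 -m creep '[[0.1,0,2,0,1],[0.1,0,3.4,0,1],[0.1,0,3.4,0,1],[0.1,0,3.4,0,-1],[0.1,0,3.4,0,-1],[0.1,0,3.4,0,-1],[0.1,0,3.4,0,-1],[0.1,0,3.4,0,-1],[0.1,0,3.4,0,-1],[0.1,0,3.4,0,-1]]' 40
python3 -m creep '[[0,0,-2,0,-1],[0,0,-6,0,-1],[0,0,-10,0,-1],[0,0,-14,0,-1],[0,0,-18,0,-1],[0,0,-22,0,-1],[0,0,-26,0,-1],[0,0,-30,0,-1],[0,0,-34,0,-1],[0,0,-35,0,-1]]'
```

```text
clock: 2.83
eef_pos: [532.8, -415.1, 9.3]
tcp_rot: [3.14, 0.0, 0.004]
force: [-1.1, 1.2, 5.2]
grip_width: 48.5
gripper_force: 41.4
clock: 3.67
eef_pos: [533.5, -415.7, 366.0]
tcp_rot: [3.133, 0.0, 0.018]
force: [0.5, -0.9, 0.5]
grip_width: 48.4
gripper_force: 41.6
```

```bash
python3 -m creep '[[-0.7,-2,0,0,-1],[-1.4,-6,0,0,-1],[-2.1,-10,0,0,-1],[-2.8,-14,0,0,-1],[-3.5,-18,0,0,-1],[-4.2,-22,0,0,-1],[-4.9,-26,0,0,-1],[-5.6,-30,0,0,-1],[-6.3,-34,0,0,-1],[-7,-38,0,0,-1],[-8,-41.5,0,0,-1]]'
python3 -m creep '[[0,-4,0,-7,-1],[0,-8,0,-14,-1],[0,-12,0,-21,-1],[0,-16,0,-28,-1],[0,-20,0,-35,-1],[0,-24,0,-42,-1],[0,-26,0,-49,-1],[0,-28,0,-56,-1],[0,-28,0,-63,-1],[0,-28,0,-70,-1],[0,-28,0,-77,-1],[0,-28,0,-84,-1]]'
python3 -m creep '[[0,0,0,-6,-1],[0,0,0,-6,-1]]'
python3 - <<'E'
from h import *
m=snap('wrist','w3'); s=arm.sense(); print(s['eef_pos'],s['joint_pos'].round(2),R.from_rotvec(s['tcp_rot']).as_matrix().round(3))
import pickle; pickle.dump(m,open('w3.pkl','wb'))
E
```

```text
clock: 4.58
eef_pos: [450.9, 3.6, 357.2]
tcp_rot: [-3.141, -0.003, -0.001]
force: [0.7, -0.4, -0.1]
grip_width: 48.2
gripper_force: 41.6
clock: 5.58
eef_pos: [451.4, 280.6, 356.9]
tcp_rot: [2.328, 2.11, -0.002]
force: [0.5, 0.5, -0.3]
grip_width: 48.1
gripper_force: 41.6
clock: 5.75
eef_pos: [451.5, 280.3, 356.9]
tcp_rot: [-2.219, -2.223, 0.001]
force: [0.2, -0.6, -0.7]
grip_width: 48.5
gripper_force: 41.6
[451.54558419 280.33908894 356.95532804] [-0.24  0.36 -0.53  1.54  0.19  1.29 -0.79] [[ 0.002  1.    -0.001]
 [ 1.    -0.002 -0.   ]
 [-0.    -0.001 -1.   ]]
```

View pics/w3.png

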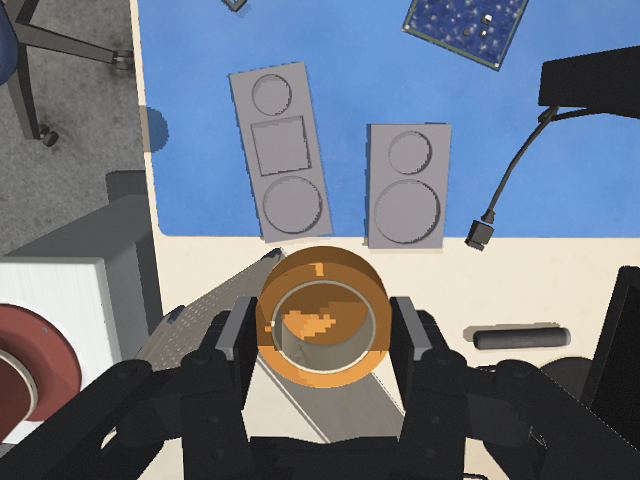

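Run:
```python
import cv2
i=cv2.imread('pics/w3.png')[55:255,220:460]; cv2.imwrite('pics/w3c.png',cv2.resize(i,None,fx=3,fy=3,interpolation=cv2.INTER_CUBIC))
```

```text
(no output)
```

View pics/w3c.png

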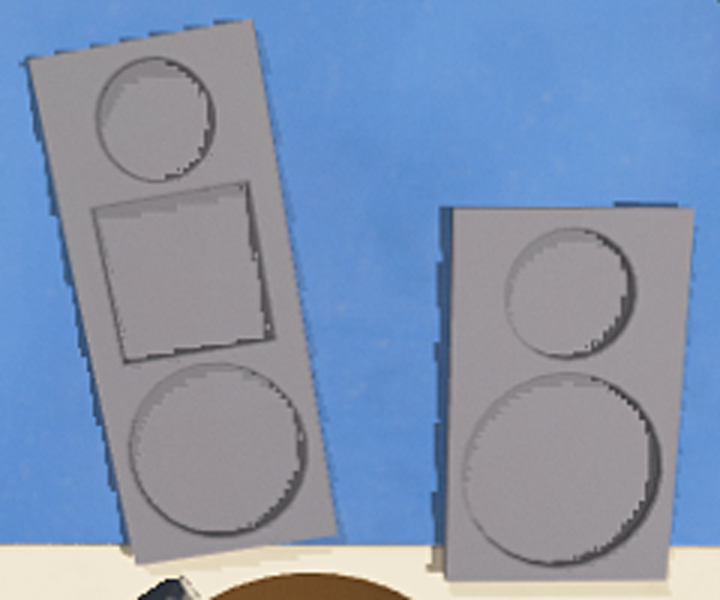

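Run:
```python
from h import *
import pickle; m=pickle.load(open('w3.pkl','rb'))
D={'three':[((28,60),(-42,100)),((252,19),(42,100)),((338,537),(42,-100)),((137,562),(-42,-100)),((156,120),(0,70.5)),((93,209),(-30,42.5)),((246,182),(30,42.5)),((273,338),(30,-17.5)),((124,362),(-30,-17.5)),((218,449),(0,-58.5))],
'two':[((452,207),(-46,75)),((693,208),(46,75)),((668,578),(46,-75)),((446,580),(-46,-75)),((570,293),(0,42)),((562,470),(0,-29))]}
P={'three':[('tape',-58.5),('sink',12.5),('drop',70.5)],'two':[('spool',-29),('flux',42)]}
for k,v in D.items():
    W=np.array([onz(m,220+p[0]/3,55+p[1]/3,10)[:2] for p,_ in v]); M=np.array([q for _,q in v],float)
    Wc,Mc=W.mean(0),M.mean(0); w=W-Wc;q=M-Mc
    th=np.arctan2((q[:,0]*w[:,1]-q[:,1]*w[:,0]).sum(),(q*w).sum()); Rm=np.array([[np.cos(th),-np.sin(th)],[np.sin(th),np.cos(th)]])
    res=w-q@Rm.T; o=Wc-Rm@Mc
    print(k,o.round(1),np.degrees(th).round(1),'res',np.abs(res).max(0).round(1))
    for n,y in P[k]: print(n,(o+Rm@[0,y]).round(1))
```

```text
three [404.1 298.6] 9.4 res [0.7 2. ]
tape [413.6 240.9]
sink [402.  310.9]
drop [392.5 368.1]
two [552.2 261.9] 0.8 res [0.6 0.5]
spool [552.6 232.9]
flux [551.6 303.9]
```

```bash
python3 -m creep '[[-2,-2,3,-5,-1],[-4,-3.8,6,-9.4,-1],[-4,-3.8,10,-9.4,-1],[-4,-3.8,14,-9.4,-1],[-4,-3.8,18,-9.4,-1],[-4,-3.8,22,-9.4,-1],[-4,-3.8,26,-9.4,-1],[-4,-3.8,29,-9.4,-1],[-4,-3.8,31.5,-9.4,-1],[-4,-3.8,31.5,-9.4,-1],[-4,-3.8,31.5,-9.4,-1]]'
python3 - <<'E'
from h import *
P=[]
for i in range(3): arm.get_image('wrist'); P.append(arm.sense()['eef_pos'])
print(np.mean(P,0), np.std(P,0)); s=arm.sense();T=R.from_rotvec(s['tcp_rot']);print((T.inv().apply([413.6,240.9,11.5]-np.mean(P,0))/10).round(2), s['force'])
E
```

```text
clock: 6.72
eef_pos: [413.3, 240.6, 41.8]
tcp_rot: [-2.033, -2.395, 0.004]
force: [0.1, 0.7, 0.2]
grip_width: 48.3
gripper_force: 41.8
[414.62087959 241.5346237   43.64750193] [0.3226023  0.16598513 0.4404901 ]
[-0.05 -0.12  3.21] [-0.74026595  0.15453372 -0.23159745]
```

```bash
python3 -m creep '[[0,0,2,0,-1],[0,0,3,0,-1],[0,0,3.15,0,-1],[0,0,3.15,0,-1],[0,0,3.15,0,-1]]'
python3 -m creep '[[0,0,0,0,0.6],[0,0,0,0,0.6],[0,0,0,0,0.6],[0,0,0,0,0.6]]'
python3 -m creep '[[0,0,-2,0,0.6],[0,0,-6,0,0.6],[0,0,-10,0,1],[0,0,-14,0,1],[0,0,-18,0,1],[0,0,-20,0,1],[0,0,-20,0,1]]'
python3 - <<'E'
from h import *
m=snap('wrist','w4'); print(arm.sense()['eef_pos'],proj(m,[413.6,240.9,23]),proj(m,[413.6,240.9,10]))
E
```

```text
clock: 7.28
eef_pos: [415.1, 241.5, 12.5]
tcp_rot: [2.032, 2.395, 0.006]
force: [0.4, -0.3, 1.0]
grip_width: 48.1
gripper_force: 44.1
clock: 7.62
eef_pos: [413.8, 240.8, 11.1]
tcp_rot: [2.032, 2.396, 0.001]
force: [-0.6, 0.6, -0.2]
grip_width: 68.5
gripper_force: 0.0
clock: 8.2
eef_pos: [416.0, 242.7, 215.7]
tcp_rot: [2.03, 2.393, 0.016]
force: [-0.0, 0.3, -0.5]
grip_width: 85.5
gripper_force: 0.0
[414.79845748 241.50580403 213.18455338] [318.40868574 204.52575479] [318.42816355 201.12014716]
```

View pics/w4.png

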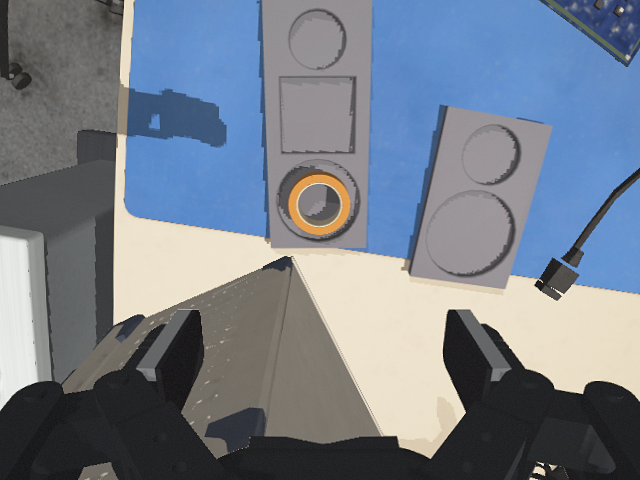

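```bash
python3 -m creep '[[0,0,-4,6.2,1],[0,0,-8,12.4,1],[0,0,-12,18.6,1],[0,0,-15,24.8,1],[0,0,-15,31,1],[0,0,-15,37.2,1],[0,0,-15,43.4,1],[0,0,-15,43.4,1]]'
python3 -m creep '[[-3,2.75,0,0,1],[-6,5.5,0,0,1],[-9,8.25,0,0,1],[-12,11,0,0,1],[-15,13.75,0,0,1],[-18,16.5,0,0,1],[-21.4,18.7,0,0,1],[-24.8,20.9,0,0,1],[-28.2,23.1,0,0,1],[-31.6,25.3,0,0,1],[-35,27.5,0,0,1],[-38.4,29.7,0,0,1]]'
python3 -m creep '[[-3.4,2.2,1,0,1],[-6.8,4.4,3,0,1],[-10.2,6.6,6,0,1],[-13.8,8.7,10,0,1],[-13.8,8.7,14,0,1],[-13.8,8.7,18,0,1],[-13.8,8.7,22,0,1],[-13.8,8.7,26,0,1],[-13.8,8.7,29,0,1],[-13.8,8.7,29,0,1],[-13.8,8.7,29,0,1]]'
cat >> h.py <<'E'
def off(P):
    A=[]
    for i in range(3): arm.get_image('wrist'); A.append(arm.sense()['eef_pos'])
    s=arm.sense();T=R.from_rotvec(s['tcp_rot']);e=np.mean(A,0)
    x=T.as_matrix()[:,0]; print('tcp',e.round(1),'yaw',np.degrees(np.arctan2(x[1],x[0])).round(1),'shift cm',(T.inv().apply(np.array(P)-e)/10).round(2),'j7',s['joint_pos'][6].round(2),'F',s['force'].round(1),s['clock'])
E
python3 - <<'E'
from h import *
off([440,-406,6]); m=snap('wrist','w5')
E
```

```text
clock: 8.92
eef_pos: [413.1, 240.2, 359.2]
tcp_rot: [2.775, 1.472, -0.006]
force: [0.3, -0.6, 0.6]
grip_width: 85.3
gripper_force: 0.0
clock: 9.92
eef_pos: [444.4, -245.5, 359.3]
tcp_rot: [-2.769, -1.478, 0.003]
force: [-0.2, 0.5, 0.8]
grip_width: 85.5
gripper_force: 0.0
clock: 10.83
eef_pos: [438.2, -404.8, 67.4]
tcp_rot: [-2.765, -1.474, 0.005]
force: [0.0, -0.1, 1.2]
grip_width: 85.8
gripper_force: 0.0
tcp [ 441.2 -407.3   72.1] yaw 56.1 shift cm [ 0.04 -0.21  6.61] j7 0.05 F [-0.9  0.2  0.4] 10.9833
```

View pics/w5.png

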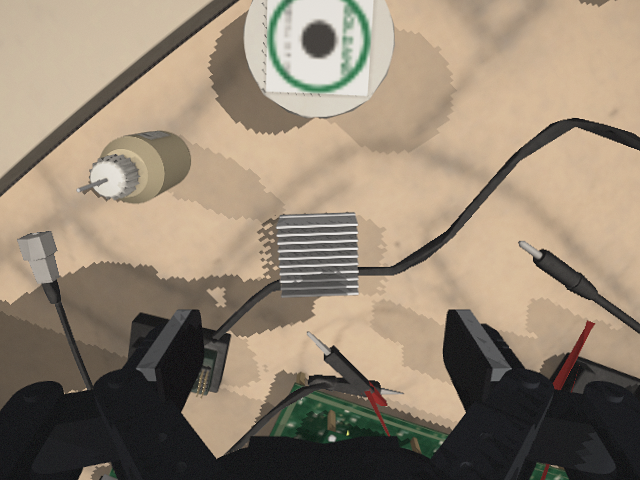

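```bash
python3 -m creep '[[0,-0.2,3,0,0.5],[0,-0.2,6,0,0.5],[0,-0.2,6.55,0,0.5],[0,-0.2,6.55,0,0.5],[0,-0.2,6.55,0,-1],[0,-0.2,6.55,0,-1],[0,-0.2,6.55,0,-1],[0,-0.2,6.55,0,-1],[0,-0.2,6.55,0,-1],[0,-0.2,6.55,0,-1]]' 40
python3 - <<'E'
from h import *
off([440,-406,6])
E
python3 -m creep '[[0,0,-3,0,-1],[0,0,-7,0,-1],[0,0,-11,0,-1],[0,0,-15,0,-1],[0,0,-19,0,-1],[0,0,-23,0,-1],[0,0,-27,0,-1],[0,0,-31,0,-1],[0,0,-35,0,-1],[0,0,-35,0,-1]]'
```

```text
clock: 11.87
eef_pos: [440.3, -407.0, 8.1]
tcp_rot: [2.769, 1.473, 0.003]
force: [-0.7, 0.8, 7.0]
grip_width: 38.9
gripper_force: 40.6
tcp [ 440.3 -407.     8.1] yaw 56.0 shift cm [ 0.07 -0.08  0.21] j7 0.05 F [-0.3  0.1  6.2] 12.0167
clock: 12.85
eef_pos: [441.4, -407.9, 366.2]
tcp_rot: [2.757, 1.466, 0.012]
force: [0.8, -1.3, 0.2]
grip_width: 38.8
gripper_force: 40.4
```

```bash
python3 -m creep '[[3.4,-2.2,0,0,-1],[6.8,-4.4,0,0,-1],[10.2,-6.6,0,0,-1],[13.6,-8.8,0,0,-1],[17,-11,0,0,-1],[20.4,-13.2,0,0,-1],[23.8,-15.4,0,0,-1],[27.2,-17.6,0,0,-1],[30.6,-19.8,0,0,-1],[33.6,-21.7,0,0,-1],[36.6,-24.4,0,0,-1],[39.6,-27.1,0,0,-1]]'
python3 -m creep '[[3,-2.7,0,-6.2,-1],[6,-5.4,0,-12.4,-1],[9,-8.1,0,-18.6,-1],[12,-10.8,0,-24.8,-1],[15,-13.5,0,-31,-1],[17.8,-16.2,0,-37.2,-1],[17.8,-16.2,4,-43.4,-1],[17.8,-16.2,8,-43.4,-1],[17.8,-16.2,12,-43.4,-1],[17.8,-16.2,16,-43.4,-1],[17.8,-16.2,20,-43.4,-1],[17.8,-16.2,23.9,-43.4,-1]]'
python3 -m creep '[[0,0,4,0,-1],[0,0,6.5,0,-1],[0,0,6.5,0,-1],[0,0,6.5,0,-1]]'
python3 - <<'E'
from h import *
off([402,310.9,13])
E
```

```text
clock: 13.85
eef_pos: [434.7, 75.8, 356.0]
tcp_rot: [2.773, 1.474, 0.003]
force: [1.3, 0.8, -0.4]
grip_width: 39.0
gripper_force: 40.3
clock: 14.85
eef_pos: [400.7, 312.1, 115.4]
tcp_rot: [2.032, 2.395, 0.003]
force: [1.3, 0.3, -0.0]
grip_width: 39.2
gripper_force: 40.3
clock: 15.18
eef_pos: [400.2, 312.2, 51.3]
tcp_rot: [-2.031, -2.396, 0.002]
force: [0.6, 0.6, -0.2]
grip_width: 38.9
gripper_force: 40.3
tcp [401.6 313.5  53.2] yaw 99.4 shift cm [-0.28 -0.02  4.02] j7 -1.02 F [-0.9  0.5  0.2] 15.3333
```

```bash
python3 -m creep '[[-0.25,0,2,0,-1],[-0.25,0,3.6,0,-1],[-0.25,0,4,0,-1],[-0.25,0,4,0,-1],[-0.25,0,4,0,-1]]'
python3 -m creep '[[0,0,0,0,0.4],[0,0,0,0,0.4],[0,0,0,0,0.4],[0,0,0,0,0.4]]'
python3 -m creep '[[0,0,-2,0,0.5],[0,0,-6,0,0.5],[0,0,-10,0,1],[0,0,-14,0,1],[0,0,-18,0,1],[0,0,-22,0,1],[0,0,-26,0,1],[0,0,-30,0,1],[0,0,-34,0,1],[0,0,-34.5,0,1],[0,0,-34.5,0,1]]'
python3 - <<'E'
from h import *
off([402,310.9,358]);m=snap('wrist','w6')
E
```

```text
clock: 15.75
eef_pos: [401.8, 310.8, 12.9]
tcp_rot: [2.031, 2.396, 0.005]
force: [0.8, -0.2, 0.3]
grip_width: 39.0
gripper_force: 40.3
clock: 16.08
eef_pos: [401.2, 310.1, 11.8]
tcp_rot: [2.032, 2.396, 0.001]
force: [0.5, 0.3, -0.5]
grip_width: 60.0
gripper_force: 0.0
clock: 17.0
eef_pos: [401.5, 311.1, 359.4]
tcp_rot: [2.031, 2.395, 0.011]
force: [-0.1, -1.2, -0.8]
grip_width: 85.6
gripper_force: 0.0
tcp [400.5 309.3 355.6] yaw 99.4 shift cm [ 0.13  0.17 -0.24] j7 -0.75 F [ 0.2 -1.3 -1.5] 17.15
```

View pics/w6.png

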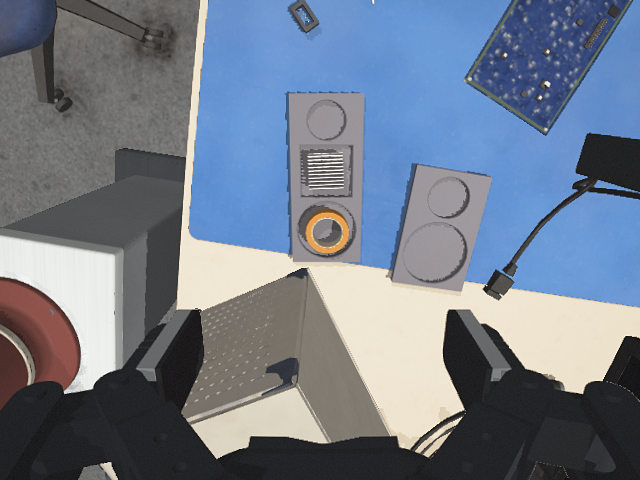

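```bash
python3 -m creep '[[-3.9,-0.1,0,6.8,1],[-7.8,-0.2,0,13.6,1],[-11.7,-0.3,0,20.4,1],[-15.6,-0.4,0,27.2,1],[-19.5,-0.5,0,34,1],[-23.4,-0.6,0,40.8,1],[-27.4,-0.7,0,47.6,1],[-31.4,-0.8,0,54.4,1],[-35.3,-1.3,0,54.4,1],[-39.3,-1.8,0,54.4,1],[-43.3,-2.3,0,54.4,1]]'
python3 -m creep '[[-0.6,4,0,0,1],[-1.2,8,0,0,1],[-1.8,12,0,0,1],[-2.4,16,0,0,1],[-3,20,1,0,1],[-3.9,24,3,0,1],[-3.9,24.8,7,0,1],[-3.9,24.8,11,0,1],[-3.9,24.8,15,0,1],[-3.9,24.8,19,0,1],[-3.9,24.8,23,0,1],[-3.9,24.8,25,0,1]]'
python3 -m creep '[[0,0,0,0,0.5],[0,0,0,0,0.5]]'
python3 - <<'E'
from h import *
off([598,-322.5,10]);m=snap('wrist','w7'); print(proj(m,[598,-322.5,34]))
E
```

```text
clock: 18.12
eef_pos: [448.0, -122.8, 354.7]
tcp_rot: [-2.9, -1.202, 0.005]
force: [1.9, 0.2, -0.4]
grip_width: 85.5
gripper_force: 0.0
clock: 19.12
eef_pos: [592.3, -321.7, 98.1]
tcp_rot: [-2.893, -1.199, 0.014]
force: [-0.0, 0.2, -0.8]
grip_width: 85.3
gripper_force: 0.0
clock: 19.28
eef_pos: [595.5, -323.2, 103.7]
tcp_rot: [-2.898, -1.201, 0.006]
force: [0.4, 0.8, 0.4]
grip_width: 64.8
gripper_force: 0.0
tcp [ 597.9 -324.3  107.5] yaw 45.0 shift cm [ 0.12 -0.16  9.75] j7 -0.41 F [ 0.7  0.6 -0.1] 19.4333
[320.85953431 246.23674454]
```

View pics/w7.png

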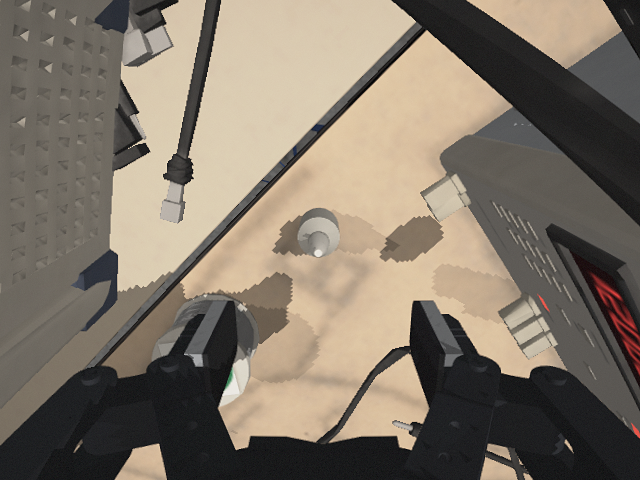

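Run:
```python
from h import *
import pickle; a=pickle.load(open('w1.pkl','rb')); b=arm.camera_model('wrist')
for pa,pb in [((404,18),(432,203)),((478,35),(505,322)),((511,38),(540,350))]:
    o1,d1=ray(a,*pa);o2,d2=ray(b,*pb); d1/=np.linalg.norm(d1);d2/=np.linalg.norm(d2)
    t=np.linalg.lstsq(np.c_[d1,-d2],o2-o1,rcond=None)[0]; p,q=o1+d1*t[0],o2+d2*t[1]; print(p.round(),q.round())
for z in (34,50): print(onz(b,319,232,34),onz(b,318,252,50))
```

```text
[ 705. -504. -304.] [ 669. -472. -316.]
[ 654. -578. -137.] [ 635. -568. -143.]
[ 652. -623. -132.] [ 642. -619. -135.]
[ 603.06275479 -316.06754672   34.        ] [ 598.54639408 -319.94511157   50.        ]
[ 603.06275479 -316.06754672   34.        ] [ 598.54639408 -319.94511157   50.        ]
```

Run:
```python
from h import *
S=arm.camera_model('side'); im=arm.get_image('side'); c=im[280:480,200:420,::-1]
cv2.imwrite('pics/s8.png',cv2.resize(c,None,fx=2.7,fy=2.7,interpolation=cv2.INTER_CUBIC))
for z in (90,130,160): print(z,onz(S,385,310,z).round(),onz(S,345,470,z).round())
```

```text
90 [ 675. -255.   90.] [ 638. -624.   90.]
130 [ 676. -295.  130.] [ 641. -645.  130.]
160 [ 676. -324.  160.] [ 643. -661.  160.]
```

View pics/s8.png

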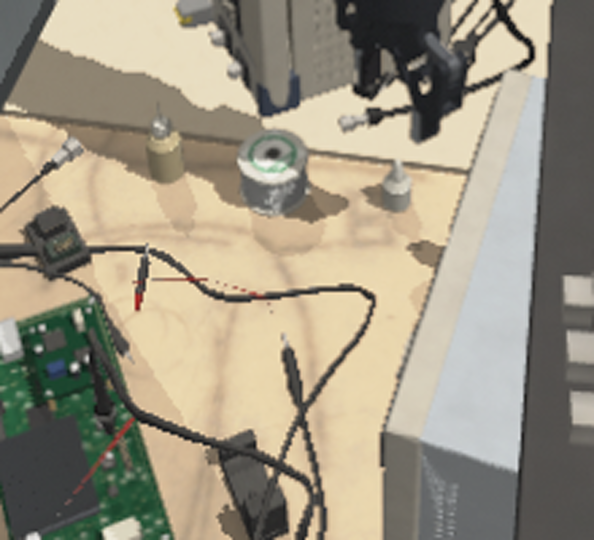

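```bash
python3 -m creep '[[0,0,0,-6.5,0.1],[0,0,0,-13,0.1],[0,0,0,-19.5,0.1],[0,0,0,-26,0.1],[0,0,0,-32.5,0.1],[0,0,0,-39,0.1],[0,0,0,-45,0.1],[0,0,0,-45,0.1]]'
python3 - <<'E'
from h import *
off([599.5,-321.5,12]);m=snap('wrist','w9'); print(proj(m,[599.5,-321.5,34]),proj(m,[599.5,-321.5,50]))
E
```

```text
clock: 20.2
eef_pos: [597.3, -324.7, 107.9]
tcp_rot: [2.218, 2.221, 0.001]
force: [0.0, -0.2, -0.3]
grip_width: 46.9
gripper_force: 0.0
tcp [ 597.2 -324.4  107.5] yaw 89.9 shift cm [0.3  0.21 9.55] j7 0.22 F [ 0.2 -0.3 -0.9] 20.35
[328.44791761 244.98099231] [328.84923185 254.99013426]
```

View pics/w9.png

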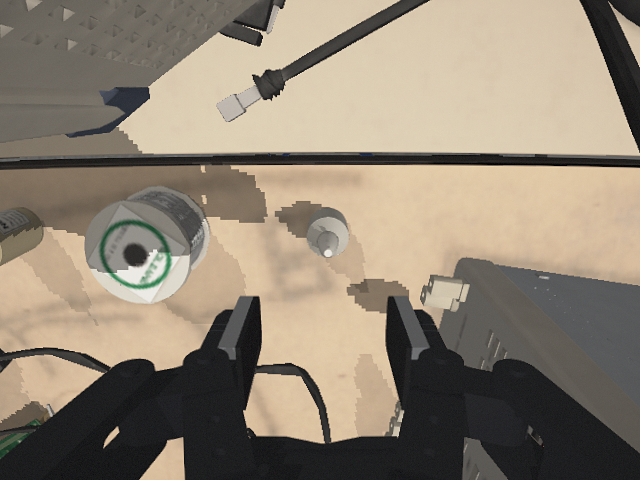

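```bash
python3 -m creep '[[0.25,0.2,3,0,0.1],[0.25,0.2,6,0,0.1],[0.25,0.2,9,0,0.1],[0.25,0.2,9.5,0,0.1],[0.25,0.2,9.5,0,0.1],[0.25,0.2,9.5,0,-1],[0.25,0.2,9.5,0,-1],[0.25,0.2,9.5,0,-1],[0.25,0.2,9.5,0,-1],[0.25,0.2,9.5,0,-1],[0.25,0.2,9.5,0,-1],[0.25,0.2,9.5,0,-1]]' 30
python3 - <<'E'
from h import *
off([600,-321,12])
E
python3 -m creep '[[0,0,-3,0,-1],[0,0,-7,0,-1],[0,0,-11,0,-1],[0,0,-15,0,-1],[0,0,-19,0,-1],[0,0,-23,0,-1],[-0.5,-3,-26,0,-1],[-1,-6,-29,0,-1],[-1.5,-9,-32,0,-1],[-2,-12,-35,0,-1],[-2,-15,-35,0,-1],[-2,-15,-35,0,-1]]'
```

```text
clock: 21.4
eef_pos: [600.6, -322.1, 13.9]
tcp_rot: [2.218, 2.218, 0.003]
force: [-0.1, 0.9, 6.9]
grip_width: 22.1
gripper_force: 29.9
tcp [ 600.6 -322.1   13.9] yaw 90.0 shift cm [ 0.11 -0.07  0.19] j7 0.18 F [ 0.1 -0.6  6.7] 21.55
clock: 22.55
eef_pos: [443.0, -344.0, 364.7]
tcp_rot: [2.227, 2.211, -0.008]
force: [-0.4, 0.4, -1.3]
grip_width: 22.1
gripper_force: 29.7
```

```bash
python3 -m creep '[[4,0,0,0,-1],[8,0,0,0,-1],[12,0,0,0,-1],[16,-0.1,0,0,-1],[20,-0.2,0,0,-1],[24,-0.3,0,0,-1],[28,-0.4,0,0,-1],[32,-0.5,0,0,-1],[36,-0.5,0,0,-1],[40,-1,0,0,-1],[44,-1.5,0,0,-1],[48,-2,0,0,-1]]'
python3 -m creep '[[4,-0.7,0,-3,-1],[8,-1.4,0,-6,-1],[12,-2.1,0,-9.4,-1],[16,-2.8,0,-9.4,-1],[20,-3.4,1,-9.4,-1],[23,-3.8,4,-9.4,-1],[23,-3.8,8,-9.4,-1],[23,-3.8,12,-9.4,-1],[23,-3.8,16,-9.4,-1],[23,-3.8,20,-9.4,-1],[23,-3.8,24,-9.4,-1],[23,-3.8,28,-9.4,-1]]'
python3 -m creep '[[0,0,2,0,-1],[0,0,2,0,-1],[0,0,2,0,-1]]'
python3 - <<'E'
from h import *
off([392.5,368.1,19])
E
```

```text
clock: 23.55
eef_pos: [427.8, 140.4, 361.4]
tcp_rot: [2.221, 2.221, -0.0]
force: [0.5, 0.4, -0.7]
grip_width: 21.8
gripper_force: 29.7
clock: 24.55
eef_pos: [390.4, 368.4, 79.6]
tcp_rot: [-2.031, -2.396, -0.0]
force: [0.4, 1.1, -0.1]
grip_width: 22.2
gripper_force: 29.7
clock: 24.8
eef_pos: [390.1, 368.5, 60.8]
tcp_rot: [-2.031, -2.396, 0.003]
force: [0.9, -0.3, 0.3]
grip_width: 22.3
gripper_force: 29.7
tcp [391.3 369.8  62.9] yaw 99.4 shift cm [-0.2   0.08  4.39] j7 -1.19 F [-0.  -0.3 -0.1] 24.95
```

```bash
python3 -m creep '[[-0.2,0.1,2,0,-1],[-0.2,0.1,4,0,-1],[-0.2,0.1,4.4,0,-1],[-0.2,0.1,4.4,0,-1],[-0.2,0.1,4.4,0,-1]]'
python3 -m creep '[[0,0,0,0,-0.2],[0,0,0,0,0],[0,0,0,0,0.1],[0,0,0,0,0.1]]'
python3 -m creep '[[0,0,-2,0,0.1],[0,0,-5,0,0.1],[0,0,-9,0,0.5],[0,0,-13,0,1],[0,0,-17,0,1],[0,0,-21,0,1],[0,0,-25,0,1],[0,0,-29,0,1],[0,0,-33,0,1],[0,0,-34.5,0,1],[0,0,-34.5,0,1]]'
python3 - <<'E'
from h import *
off([392.5,368,358]);m=snap('wrist','w10'); i=cv2.imread('pics/w10.png')[60:340,220:500]; cv2.imwrite('pics/w10c.png',cv2.resize(i,None,fx=2,fy=2,interpolation=cv2.INTER_CUBIC))
E
```

```text
clock: 25.37
eef_pos: [392.7, 367.7, 18.9]
tcp_rot: [2.032, 2.396, 0.005]
force: [0.0, -0.1, -0.3]
grip_width: 22.1
gripper_force: 29.7
clock: 25.7
eef_pos: [392.2, 366.9, 17.8]
tcp_rot: [-2.032, -2.396, -0.001]
force: [-0.0, 0.1, 1.2]
grip_width: 46.9
gripper_force: 0.0
clock: 26.62
eef_pos: [392.5, 368.8, 367.3]
tcp_rot: [2.031, 2.396, 0.016]
force: [-0.3, 0.1, 0.3]
grip_width: 85.4
gripper_force: 0.0
tcp [391.8 366.6 362.6] yaw 99.4 shift cm [0.13 0.09 0.46] j7 -0.91 F [-0.3  0.7 -0.6] 26.7667
```

View pics/w10c.png

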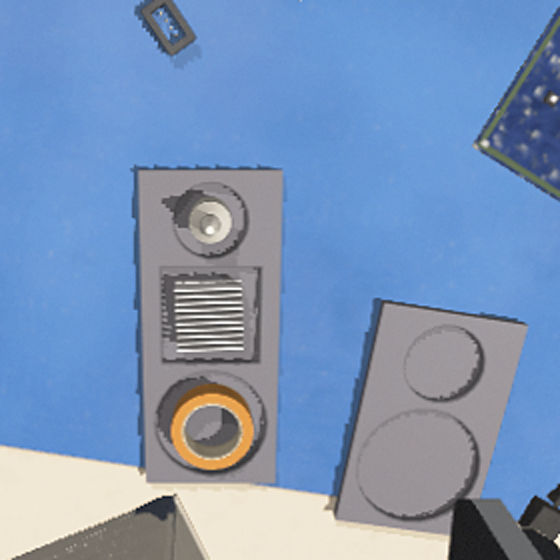

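```bash
python3 -m creep '[[-4,-0.1,0,6.8,1],[-8,-0.2,0,13.6,1],[-12,-0.3,0,20.4,1],[-16.1,-0.4,0,27.2,1],[-20.2,-0.4,0,34,1],[-24.4,-0.5,0,40.8,1],[-28.6,-0.6,0,47.6,1],[-32.8,-0.7,0,54.4,1],[-36.9,-0.8,0,54.4,1],[-40.6,-1.2,0,54.4,1],[-44.3,-1.6,0,54.4,1],[-48,-2,0,54.4,1]]'
python3 -m creep '[[-2,3.1,0,0,1],[-4,6.2,0,0,1],[-6,9.3,0,0,1],[-8,12.4,0,0,1],[-10,15.5,1,0,1],[-11.9,18.4,4,0,1],[-11.9,18.4,8,0,1],[-11.9,18.4,12,0,1],[-11.9,18.4,16,0,1],[-11.9,18.4,20,0,1],[-11.9,18.4,24,0,1],[-11.9,18.4,27,0,1]]'
python3 -m creep '[[0,0,0,0,1],[0,0,0,0,1],[0,0,0,0,1]]'
python3 - <<'E'
from h import *
off([496,-324.5,9]); m=arm.camera_model('wrist'); im=arm.get_image('wrist')
hsv=cv2.cvtColor(im,cv2.COLOR_RGB2HSV); g=cv2.inRange(hsv,(50,90,50),(90,255,255))
n,_,st,c=cv2.connectedComponentsWithStats(g)
for i in np.argsort(-st[1:,4])[:4]+1: print(st[i],c[i].round())
print('pred',proj(m,[496,-324.5,43]))
E
```

```text
clock: 27.82
eef_pos: [449.6, -112.1, 360.6]
tcp_rot: [-2.901, -1.201, 0.005]
force: [0.5, -0.2, 0.4]
grip_width: 85.8
gripper_force: 0.0
clock: 28.82
eef_pos: [493.7, -322.7, 87.1]
tcp_rot: [-2.896, -1.2, 0.008]
force: [0.1, 0.1, -0.0]
grip_width: 85.6
gripper_force: 0.0
clock: 29.07
eef_pos: [497.7, -324.6, 93.3]
tcp_rot: [2.901, 1.202, 0.002]
force: [1.0, 0.3, 0.5]
grip_width: 85.5
gripper_force: 0.0
tcp [ 498.3 -325.1   94.5] yaw 45.0 shift cm [-0.13 -0.24  8.55] j7 -0.43 F [ 0.5  0.1 -0.4] 29.2167
[280 228  78  73 716] [319. 261.]
pred [320.15578906 265.25295508]
```

```bash
python3 -m creep '[[-0.1,-0.2,2,0,1],[-0.1,-0.2,4,0,1],[-0.1,-0.2,6,0,1],[-0.1,-0.2,8,0,1],[-0.1,-0.2,8.5,0,1],[-0.1,-0.2,8.5,0,1],[-0.1,-0.2,8.5,0,-1],[-0.1,-0.2,8.5,0,-1],[-0.1,-0.2,8.5,0,-1],[-0.1,-0.2,8.5,0,-1],[-0.1,-0.2,8.5,0,-1],[-0.1,-0.2,8.5,0,-1]]' 50
python3 - <<'E'
from h import *
off([496,-324.5,9])
E
python3 -m creep '[[0,0,-3,0,-1],[0,0,-7,0,-1],[0,0,-11,0,-1],[0,0,-15,0,-1],[0,0,-19,0,-1],[0,0,-23,0,-1],[0,0,-27,0,-1],[0,0,-31,0,-1],[0,0,-35,0,-1],[0,0,-35,0,-1]]'
```

```text
clock: 30.27
eef_pos: [496.1, -324.4, 9.4]
tcp_rot: [2.899, 1.201, 0.004]
force: [-0.8, 0.2, 7.0]
grip_width: 58.2
gripper_force: 54.6
tcp [ 496.1 -324.4    9.4] yaw 45.0 shift cm [-0.01 -0.    0.04] j7 -0.46 F [-1.  -0.5  6.5] 30.4167
clock: 31.25
eef_pos: [497.7, -324.9, 366.9]
tcp_rot: [2.889, 1.197, 0.017]
force: [2.2, 0.3, -1.2]
grip_width: 58.0
gripper_force: 56.2
```

```bash
python3 -m creep '[[2,-3.1,0,0,-1],[4,-6.2,0,0,-1],[6,-9.3,0,0,-1],[8,-12.4,0,0,-1],[10,-15.5,0,0,-1],[11.9,-18.4,0,0,-1],[14.6,-21.1,0,0,-1],[17.3,-23.8,0,0,-1],[20,-26.5,0,0,-1],[22.7,-29.2,0,0,-1],[25.4,-31.9,0,0,-1],[28.2,-34.7,0,0,-1]]'
python3 -m creep '[[3.8,-0.2,0,-6.5,-1],[7.6,-0.3,0,-13,-1],[11.4,-0.5,0,-19.5,-1],[15.2,-0.7,0,-26,-1],[15.2,-0.7,0,-32.5,-1],[15.2,-0.7,4,-39,-1],[15.2,-0.7,8,-45.8,-1],[15.2,-0.7,12,-45.8,-1],[15.2,-0.7,16,-45.8,-1],[15.2,-0.7,20,-45.8,-1],[15.2,-0.7,24,-45.8,-1],[15.2,-0.7,27,-45.8,-1]]'
python3 -m creep '[[0,0,4,0,-1],[0,0,4,0,-1],[0,0,4,0,-1]]'
python3 - <<'E'
from h import *
off([552.6,232.9,14.5])
E
```

```text
clock: 32.25
eef_pos: [447.3, 122.1, 356.6]
tcp_rot: [2.902, 1.201, -0.003]
force: [0.2, -0.2, -3.5]
grip_width: 58.8
gripper_force: 56.1
clock: 33.25
eef_pos: [548.8, 231.5, 83.2]
tcp_rot: [-2.205, -2.236, 0.009]
force: [0.0, 0.2, -3.1]
grip_width: 58.3
gripper_force: 56.0
clock: 33.5
eef_pos: [549.0, 232.0, 45.0]
tcp_rot: [-2.204, -2.236, 0.011]
force: [0.5, -0.0, -3.4]
grip_width: 58.2
gripper_force: 56.6
tcp [552.  234.4  49. ] yaw 90.8 shift cm [-0.16  0.04  3.45] j7 -0.92 F [-0.1  0.5 -3. ] 33.65
```

```bash
python3 -m creep '[[-0.15,0,2,0,-1],[-0.15,0,3.2,0,-1],[-0.15,0,3.5,0,-1],[-0.15,0,3.5,0,-1],[-0.15,0,3.5,0,-1]]'
python3 -m creep '[[0,0,0,0,0.5],[0,0,0,0,0.7],[0,0,0,0,0.7],[0,0,0,0,0.7]]'
python3 -m creep '[[0,0,-2,0,0.7],[0,0,-5,0,0.8],[0,0,-9,0,1],[0,0,-13,0,1],[0,0,-17,0,1],[0,0,-21,0,1],[0,0,-25,0,1],[0,0,-29,0,1],[0,0,-33,0,1],[0,0,-34.5,0,1],[0,0,-34.5,0,1],[0,0,-34.5,0,1]]'
python3 - <<'E'
from h import *
off([552.6,232.9,358]); m=arm.camera_model('wrist'); im=arm.get_image('wrist'); cv2.imwrite('pics/w11.png',im[:,:,::-1])
hsv=cv2.cvtColor(im,cv2.COLOR_RGB2HSV); g=cv2.inRange(hsv,(50,90,50),(90,255,255))
n,_,st,c=cv2.connectedComponentsWithStats(g)
for i in np.argsort(-st[1:,4])[:3]+1: print(st[i],c[i].round(), onz(m,*(st[i,:2]+st[i,2:4]/2),47).round(1))
E
```

```text
clock: 34.07
eef_pos: [551.8, 232.6, 13.5]
tcp_rot: [2.205, 2.237, 0.003]
force: [0.1, 0.3, -3.1]
grip_width: 58.4
gripper_force: 56.6
clock: 34.4
eef_pos: [551.5, 232.4, 12.9]
tcp_rot: [2.206, 2.237, 0.002]
force: [-0.3, -0.1, -0.4]
grip_width: 72.9
gripper_force: 0.0
clock: 35.4
eef_pos: [551.1, 232.3, 358.3]
tcp_rot: [2.205, 2.237, 0.003]
force: [-0.1, 0.5, -0.8]
grip_width: 85.2
gripper_force: 0.0
tcp [550.6 231.5 355.9] yaw 90.8 shift cm [ 0.14  0.2  -0.21] j7 -0.7 F [-2.  -0.3 -0.5] 35.55
[308 158  35  35 148] [326. 174.] [551.2 233.8  47. ]
```

```bash
python3 -m creep '[[-2.8,-2.6,0,0,1],[-5.6,-5.2,0,0,1],[-8.4,-7.8,0,6.5,1],[-11.3,-10.2,0,13,1],[-15.1,-10.2,0,19.5,1],[-18.9,-10.2,0,26,1],[-22.7,-10.2,0,32.5,1],[-26.5,-10.2,0,39,1],[-30.3,-10.2,0,45.8,1],[-34.3,-10.2,0,45.8,1]]'
python3 -m creep '[[-3,2,0,0,1],[-6,4,0,0,1],[-9,6,0,0,1],[-12,8,0,0,1],[-15,10,1,0,1],[-18.1,11.9,4,0,1],[-18.1,11.9,8,0,1],[-18.1,11.9,12,0,1],[-18.1,11.9,16,0,1],[-18.1,11.9,20,0,1],[-18.1,11.9,23,0,1],[-18.1,11.9,25,0,1]]'
python3 -m creep '[[0,0,0,0,0.5],[0,0,0,0,0.5],[0,0,0,0,0.5]]'
python3 - <<'E'
from h import *
off([406,-322.5,16]); m=arm.camera_model('wrist'); im=arm.get_image('wrist'); cv2.imwrite('pics/w12.png',im[:,:,::-1])
g=(im.min(2)>195).astype(np.uint8)
n,_,st,c=cv2.connectedComponentsWithStats(g)
for i in np.argsort(-st[1:,4])[:6]+1: print(st[i],c[i].round())
print('pred',proj(m,[406,-322.5,82]),proj(m,[406,-322.5,60]),proj(m,[406,-322.5,48]))
E
```

```text
clock: 36.43
eef_pos: [453.2, -113.7, 356.5]
tcp_rot: [-2.903, -1.197, 0.002]
force: [0.9, -0.1, 0.1]
grip_width: 85.4
gripper_force: 0.0
clock: 37.43
eef_pos: [407.6, -322.8, 102.9]
tcp_rot: [-2.896, -1.2, 0.006]
force: [-0.5, -0.0, -0.5]
grip_width: 85.4
gripper_force: 0.0
clock: 37.68
eef_pos: [411.0, -324.8, 108.1]
tcp_rot: [2.901, 1.202, 0.002]
force: [-0.3, -0.5, 0.4]
grip_width: 64.4
gripper_force: 0.0
tcp [ 411.3 -325.1  108.9] yaw 45.0 shift cm [-0.19 -0.59  9.28] j7 -0.4 F [ 0.3 -0.3 -0.4] 37.8333
[291 262  26  25 368] [304. 273.]
[301 292   1   1   1] [301. 292.]
pred [312.23341007 286.79656669] [313.17960275 268.4577495 ] [313.62103304 259.92001099]
```

```bash
python3 -m creep '[[-0.2,-0.8,1,0,0.5],[-0.2,-0.8,4,0,0.5],[-0.2,-0.8,7,0,0.5],[-0.2,-0.8,9,0,0.5],[-0.2,-0.8,9.3,0,0.5],[-0.2,-0.8,9.3,0,0.3],[-0.2,-0.8,9.3,0,0],[-0.2,-0.8,9.3,0,-1],[-0.2,-0.8,9.3,0,-1],[-0.2,-0.8,9.3,0,-1],[-0.2,-0.8,9.3,0,-1],[-0.2,-0.8,9.3,0,-1]]' 35
python3 - <<'E'
from h import *
off([406,-322.5,16])
E
python3 -m creep '[[0,0,-2,0,-1],[0,0,-6,0,-1],[0,0,-10,0,-1],[0,0,-14,0,-1],[0,0,-18,0,-1],[0,0,-22,0,-1],[0,0,-26,0,-1],[0,0,-30,0,-1],[0,0,-34,0,-1],[0,0,-35,0,-1]]'
```

```text
clock: 38.88
eef_pos: [404.2, -320.9, 16.0]
tcp_rot: [2.9, 1.201, 0.003]
force: [0.1, 0.0, 7.0]
grip_width: 27.8
gripper_force: 34.6
tcp [ 404.2 -320.9   16. ] yaw 45.0 shift cm [0.02 0.24 0.  ] j7 -0.46 F [-1.2  0.3  6.3] 39.0333
clock: 39.87
eef_pos: [405.3, -321.2, 372.0]
tcp_rot: [2.891, 1.198, 0.011]
force: [1.2, -0.5, -0.5]
grip_width: 27.7
gripper_force: 34.9
```

```bash
python3 -m creep '[[3,-2,0,0,-1],[6,-4,0,0,-1],[9,-6,0,0,-1],[12,-8,0,0,-1],[15.1,-10,0,0,-1],[18.2,-11.7,0,0,-1],[20.9,-14.4,0,0,-1],[23.6,-17.1,0,0,-1],[26.3,-19.8,0,0,-1],[29,-22.5,0,0,-1],[31.7,-25.2,0,0,-1],[34.5,-28,0,0,-1]]'
python3 -m creep '[[3.5,-1,0,-6.5,-1],[7,-2,0,-13,-1],[10.5,-3,0,-19.5,-1],[14,-4,0,-26,-1],[17.2,-5,0,-32.5,-1],[20.2,-5.8,0,-39,-1],[20.2,-5.8,3,-45.8,-1],[20.2,-5.8,7,-45.8,-1],[20.2,-5.8,11,-45.8,-1],[20.2,-5.8,15,-45.8,-1],[20.2,-5.8,19,-45.8,-1],[20.2,-5.8,23,-45.8,-1]]'
python3 -m creep '[[0,0,4,0,-1],[0,0,7,0,-1],[0,0,7,0,-1],[0,0,7,0,-1]]'
python3 - <<'E'
from h import *
off([551.8,304.2,20.7])
E
```

```text
clock: 40.87
eef_pos: [448.2, 122.9, 364.8]
tcp_rot: [2.902, 1.201, 0.001]
force: [1.0, -0.2, -0.5]
grip_width: 27.2
gripper_force: 34.9
clock: 41.87
eef_pos: [550.8, 304.9, 133.0]
tcp_rot: [2.206, 2.236, 0.001]
force: [0.0, -0.4, -0.9]
grip_width: 27.8
gripper_force: 34.9
clock: 42.2
eef_pos: [550.2, 304.8, 63.6]
tcp_rot: [-2.205, -2.237, 0.005]
force: [0.5, 0.6, 1.3]
grip_width: 27.4
gripper_force: 34.9
tcp [552.  306.8  66.8] yaw 90.8 shift cm [-0.28 -0.05  4.61] j7 -1.05 F [ 0.6  0.9 -0.7] 42.35
```

```bash
python3 -m creep '[[-0.25,0,2,0,-1],[-0.25,0,4,0,-1],[-0.25,0,4.6,0,-1],[-0.25,0,4.6,0,-1],[-0.25,0,4.6,0,-1]]'
python3 -m creep '[[0,0,0,0,-0.1],[0,0,0,0,0.1],[0,0,0,0,0.3],[0,0,0,0,0.3]]'
python3 -m creep '[[0,0,-2,0,0.3],[0,0,-5,0,0.3],[0,0,-9,0,0.3],[0,0,-13,0,1],[0,0,-17,0,1],[0,0,-21,0,1],[0,0,-25,0,1],[0,0,-29,0,1],[0,0,-33,0,1],[0,0,-34,0,1],[0,0,-34,0,1],[0,0,-34,0,1]]'
python3 - <<'E'
from h import *
off([551.8,304.2,358]); m=arm.camera_model('wrist'); im=arm.get_image('wrist'); cv2.imwrite('pics/w13.png',im[:,:,::-1])
for T in (170,195):
  n,_,st,c=cv2.connectedComponentsWithStats((im.min(2)>T).astype(np.uint8))
  for i in range(1,n):
    if st[i,4]>20: print(T,st[i],c[i].round(), onz(m,*c[i],69).round())
hsv=cv2.cvtColor(im,cv2.COLOR_RGB2HSV)
for nm,lo,hi in (('tan',(12,60,60),(28,140,255)),('orange',(8,160,90),(22,255,255)),('green',(50,90,50),(90,255,255))):
  n,_,st,c=cv2.connectedComponentsWithStats(cv2.inRange(hsv,lo,hi))
  for i in np.argsort(-st[1:,4])[:3]+1: print(nm,st[i],c[i].round())
for p in ([551.8,304.2,86],[551.8,304.2,64],[551.8,304.2,52],[551.8,304.2,4],[413.6,241,23],[551.2,233.8,47]): print(p,proj(m,p).round())
E
```

```text
clock: 42.77
eef_pos: [552.0, 304.2, 20.7]
tcp_rot: [2.205, 2.237, 0.006]
force: [0.4, 0.0, -1.5]
grip_width: 28.0
gripper_force: 34.8
clock: 43.1
eef_pos: [551.1, 303.3, 18.8]
tcp_rot: [2.206, 2.237, 0.001]
force: [0.5, -0.1, -0.1]
grip_width: 55.8
gripper_force: 0.0
clock: 44.1
eef_pos: [550.6, 303.0, 358.3]
tcp_rot: [2.205, 2.237, 0.0]
force: [-0.3, 0.1, -0.7]
grip_width: 85.4
gripper_force: 0.0
tcp [550.4 302.3 356.3] yaw 90.8 shift cm [ 0.19  0.14 -0.17] j7 -0.85 F [ 0.5  0.6 -0. ] 44.25
170 [ 49   0  14  75 458] [56. 36.] [281. 447.  69.]
170 [ 612    0   28   55 1290] [627.  27.] [849. 465.  69.]
170 [395  34   6   6  24] [398.  36.] [618. 444.  69.]
170 [177 102  15  20 163] [185. 111.] [409. 372.  69.]
170 [   65   139   575   301 47302] [383. 302.] [618. 164.  69.]
170 [173 144  40  19 250] [193. 153.] [414. 330.  69.]
170 [ 593  149   47   52 1522] [619. 170.] [867. 322.  69.]
170 [177 159  39  11 119] [196. 164.] [416. 319.  69.]
170 [179 165  38   9  72] [197. 169.] [417. 313.  69.]
170 [180 169  37   8  66] [198. 172.] [418. 310.  69.]
170 [326 169   9   9  24] [331. 17
[... 1609 characters left out ...]
5 388  69  49 466] [385. 407.] [631.  17.  69.]
195 [367 397  46  39 380] [388. 414.] [636.   6.  69.]
195 [428 398  12  15  25] [433. 405.] [692.  20.  69.]
195 [381 408  32  27 229] [397. 421.] [648.  -5.  69.]
195 [394 418  17  17  58] [402. 426.] [655. -14.  69.]
195 [399 430  31  28 339] [412. 443.] [670. -43.  69.]
tan [313 161  26  29 319] [326. 174.]
tan [194 219  21  21  33] [202. 232.]
tan [220 222   6  15  15] [224. 229.]
orange [189 200  45  44 693] [213. 219.]
green [308 222  34  32 115] [324. 237.]
[551.8, 304.2, 86] [326. 182.]
[551.8, 304.2, 64] [326. 178.]
[551.8, 304.2, 52] [326. 176.]
[551.8, 304.2, 4] [326. 170.]
[413.6, 241, 23] [209. 224.]
[551.2, 233.8, 47] [325. 237.]
```

```bash
python3 -c "
from plant import arm
print(arm.sign_off())"
```

```text
the job is handed in; nothing more can be done
None
```

I handed in both kits at about 44 s, three-pocket tray first: a picture shows its three items seated and image measurements put the reel and flux upright in their pockets, but I viewed 15 pictures against the limit of 14 and did not re-check the module and housing, which I never deliberately touched.

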